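Clamp a tube rack on the bench shaker with its ratchet lever

TASK

Stand the tube rack with the carrying fin on the shaker's deck, in the slot between the sprung jaw and the fence and lined up with the jaw, and let go of it. Then swing the ratchet lever back and forth to close the jaw notch by notch until the lever turns clearly stiff and the rack is clamped firmly, and stop there, for overtightening cracks the rack; move the jaw only with the lever, finish with the lever back at its home stop, and leave everything else where it stands.

Things in the scene. Friction and masses are not known exactly. Their poses are not given: they have to be found in the camera images.
- shaker: Low white bench shaker, grey deck, fixed. Origin on its underside; the box spans x -120 to 120, y -175 to 165 mm; the deck is 60 mm above. +y is the clamping direction. On the deck stand the jaw and, facing it across a slot on the +y side, a fixed aluminium fence 150 mm long (x), 38 tall. The fence is bolted elsewhere each day: the slot starts 86 to 110 mm wide, its middle at x = 0.
- jaw: Clamp jaw, 130 mm long (x), 12 thick, 38 tall. Origin: middle of the front face (the one towards the fence), at deck height; axes as the shaker's. It is pushed by a driven carriage through springs of 3 N/mm in all, not preloaded. Firm is 12 N or more; more than 65 N is too tight, and more than 85 N, even briefly, harms the rack. Never push it by hand.
- wheel_axis (a point): Point on the upright axis of the ratchet wheel (steel, 12 teeth, 100 mm across) and lever, on the deck: x 15, y -95 mm from the shaker's origin. A full lever stroke turns the wheel one tooth and drives the carriage 12 mm to +y; a pawl bars the way back, there is no release. Once rack and fence stop the jaw, each further notch adds about 33 N of clamping; 10 N of it is felt as about 1.9 N at the grip.
- handle (a point): Centre of the top of the upright round black grip on the end of the lever, 24 mm diameter, 171 mm above the table, 120 mm from the lever's axis. It is free for 72 mm down from this point, to the flat steel arm (24 mm wide, 10 thick). The grip does not turn on the arm, but fingers can slip round it.
- lever (a joint): Lever angle, rad: 0 at the home stop, 0.75 at the far stop, growing counter-clockwise from above. At 0 the arm points 160 degrees from the shaker's +x (to -x, a little +y). Working stroke: from 0 up; the pawl takes a tooth near 0.1, the notch clicks in near 0.65. The idle stroke must go back below 0.05. It stays where left; idle 0.7 N at the grip, driving the empty jaw 2 to 3 N.
- rack: White plastic rack of ten capped tubes, 130 long (x) x 66 wide (y) x 55 mm, caps up to 68 mm; along its middle stands a carrying fin 70 long (x) x 14 thick (y), from 55 to 120 mm above the underside. 0.28 to 0.56 kg. Origin: centre of the underside. It stands on the table at the start; either way round is right.
- tip_box: Bystander: pipette tip box 120 x 84 x 58 mm without a fin, loose; may stand where the rack might have been. Origin: centre of the underside.
- amber_bottle: Bystander: small amber bottle, 36 mm diameter, 72 mm tall, loose. Origin: centre of the underside.
- dropper: Bystander: small white bottle, 32 mm diameter, 85 mm tall, loose. Origin: centre of the underside.
- beaker: Bystander: clear cup, 72 mm diameter, 90 mm tall, loose. Origin: centre of the underside.
Not all that is in view belongs to the job. Leave any red or turquoise look-alike of the rack alone.

How it is judged:
By the outcome, as a careful person would: the job done as asked, in the order asked, and still so for the second after the job is handed in, with the robot touching nothing.
It also fails if it takes over 70 s, if anything falls off the work surface, if the arm or the gripper's body presses on something with over 40 N, if the wrist force passes 120 N, or if a joint passes its speed limit or range.

ROBOT

A 6-joint arm with a two-finger parallel gripper is mounted at the origin on the work surface. World frame = base frame: x ahead of the robot, y to its left, z up, the work surface at z = 0. Lengths are in m, angles in rad, forces in N, time in s.
With the tool pointing down it reaches from about 0.3 to 0.875 m from the base axis. Payload 6.4 kg.
Tool frame: the origin (TCP) lies midway between the tips of the shut fingers; the grasp point (between the pads) lies 19 mm behind it (grasp_offset is the distance from the TCP to the grasp point, in m); z points along the fingers, y is the line along which they close (so a half turn about z gives the same grasp; the last joint's range is limited). The gripper opens to 85 mm and grips with 20 to 120 N. Pads are 22 mm wide; open, the fingers measure 114 mm over their backs; the gripper's body (76 mm by 85 mm) begins 54 mm behind the grasp point. The pads swing forward as they close: fully open they stand 13 mm farther back than shut.
Start: joints at [0.903, 0.181, 1.607, -0, 1.354, -0.206], TCP at [0.256, 0.515, 0.208] pointing down, gripper open.
Joint ranges: [-2.99, 2.99], [-0.89, 2.07], [0.3, 2.58], [-1.14, 4.28], [0, 2.63], [-3.12, 3.12]. Speed limits (rad/s): [2.57, 2.57, 3.01, 3.14, 3.14, 3.14].

INTERFACE

Orientations are given as a unit quaternion [w, x, y, z].
In Python, from bench import * gives the robot as it stands. The module is installed in compiled form; this text tells all that it offers.
- The arm moves only by the tool servo_tool, never from a script. Its argument "commands" is text: rows parted by semicolons, each of 7 numbers parted by spaces: the turn, a rotation vector about the tool's x, y, z in rad, then the shift along the tool's x, y, z in mm, then the opening, from 0 (shut) to 1 (fully open). In form: wx wy wz dx dy dz claw; .... A call has 1 to 5 rows; each row shifts and turns the commanded pose from where the row before left it, along the tool's axes as they then stand; what a row does not reach is not made up. A row lasts 1/8 s, in which the tool goes at most 62.5 mm and 10.7 degrees, less where a joint would pass 70% of its speed; a pose out of reach is approached as far as the arm can. A call with a gripper value outside its range is refused whole. The fingers move at their own pace and stop on an object; the grip force is fixed at half the most. Time passes only in rows, so rows that do not move let the fingers close. It gives the time, the measured TCP pose, the force, the opening and the grip force at its end, in the units of the state.
- get_obs(): the state, without advancing time (a new reading comes with each control period).
- camera(name): name is "side" or "top"; returns the picture (420x560x3 uint8, blue, green, red); there is no depth.
- calibration(name): a dict with "fx", "fy", "cx", "cy" (pixels), "k1" (the pictures are not rectified: a ray, as slopes to the right and down, at radius r is drawn at 1 + k1 r^2 times it, then the intrinsics apply), "R" (3x3) and "t" (3): a world point X has camera coordinates R X + t. Camera axes: x right, y down, z forward; pixel columns grow to the right and rows downward; lengths in m; the calibration is good to about 2 mm. A picture is of the moment at which its call begins. calibration takes no time and is no camera call.
- hand_in(): hands the job in; it is judged then, once.
The state is a dict: "time_s": time; "q": joint angles; "dq": joint speeds; "joint_efforts": joint torques, N m; "eef_pos": TCP position; "eef_rot": TCP orientation; "wrist_force": force on the tool from outside, world axes, zero at the start; "torque": the same for the moment, N m; "opening": opening from 0.0 (shut) to 1.0 (fully open); "grasp_force": force on a finger pad.
Only numpy, scipy, OpenCV 4.12 (cv2) and the standard library are available. Lean on these libraries where they do the work, as an engineer would, in place of code of your own. Each camera call takes 0.05 s, during which the arm holds its last target. There are 200 camera calls.

## Working session

There is one attempt and no reset: what is moved stays moved. The work goes in short steps, Python scripts to look and compute and a tool call to move; the robot and the scene stay as the last step left them, time stands still between calls to the robot, and variables do not carry over. Pictures are saved under pics/ and viewed, at most 10 in all, crops included, and the job is handed in when it is done.

Besides the shell and the picture viewer there is one more tool, called after "Emit:" as name(argument=value, ...), one argument or row to a line, values as JSON. servo_tool: Moves the arm, as the interface text tells. Its arguments: {"type":"object","properties":{"commands":{"type":"string"}},"required":["commands"]}

```bash
mkdir -p pics; cat > h.py <<'E'
from bench import *
import numpy as np, cv2
from scipy.spatial.transform import Rotation as Ro
def ray(cam,u,v):
    c=calibration(cam);R=np.array(c["R"]);t=np.array(c["t"])
    x=np.array([(u-c["cx"])/c["fx"],(v-c["cy"])/c["fy"]]);s=x.copy()
    for _ in range(20): s=x/(1+c["k1"]*(s@s))
    return -R.T@t, R.T@np.array([s[0],s[1],1])
def onz(cam,u,v,z):
    o,d=ray(cam,u,v);return o+d*(z-o[2])/d[2]
def proj(cam,X):
    c=calibration(cam);p=np.array(c["R"])@np.array(X)+np.array(c["t"]);s=p[:2]/p[2];s=s*(1+c["k1"]*(s@s))
    return np.array([c["fx"]*s[0]+c["cx"],c["fy"]*s[1]+c["cy"]])
E
python3 - <<'E'
from h import *
for n in("top","side"):
    cv2.imwrite(f"pics/{n}0.png",camera(n))
    print(n,ray(n,280,210))
o=get_obs();print(o["eef_pos"],o["eef_rot"],o["time_s"])
E
```

```text
top (array([0.30426543, 0.02927876, 1.24567289]), array([ 0.16149305, -0.03294555, -0.986374  ]))
side (array([ 0.15416702, -0.75805029,  0.80842822]), array([ 0.31776417,  0.69014245, -0.65031393]))
[0.25584581 0.51434897 0.20765881] [-3.40317738e-04  2.28869833e-01  9.73456701e-01 -7.31026682e-04] 0.1
```

View pics/top0.png

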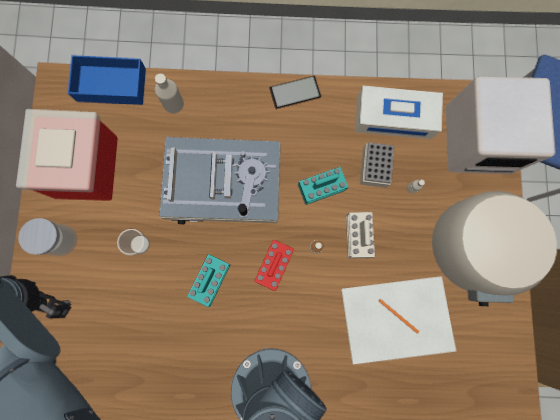

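View pics/side0.png

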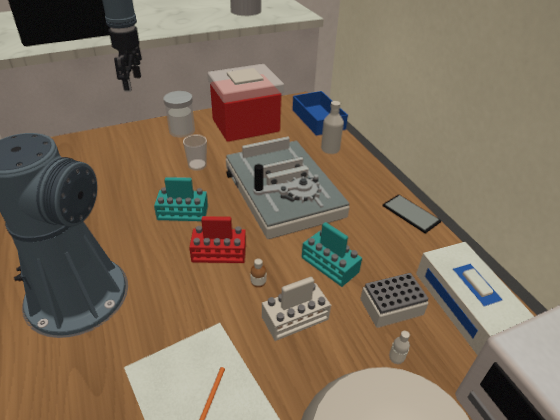

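The top view shows the shaker at about (222,180) with its fence at (168,175), jaw at (213,175) and black grip at (243,210). The white rack is at (361,235). Turquoise and red decoys lie nearby, and the tip box is at (378,163). The side view agrees: rack at (297,308), grip at (259,178).

```bash
python3 - <<'E'
from h import *
im=cv2.imread("pics/top0.png")
a=cv2.resize(im[130:230,155:288],None,fx=4,fy=4,interpolation=cv2.INTER_CUBIC)
b=cv2.resize(im[205:265,340:385],None,fx=5,fy=5,interpolation=cv2.INTER_CUBIC)
c=np.zeros((400,a.shape[1]+b.shape[1],3),np.uint8);c[:,:a.shape[1]]=a;c[:b.shape[0],a.shape[1]:]=b
cv2.imwrite("pics/crop0.png",c);print(a.shape,b.shape)
E
```

```text
(400, 532, 3) (300, 225, 3)
```

View pics/crop0.png

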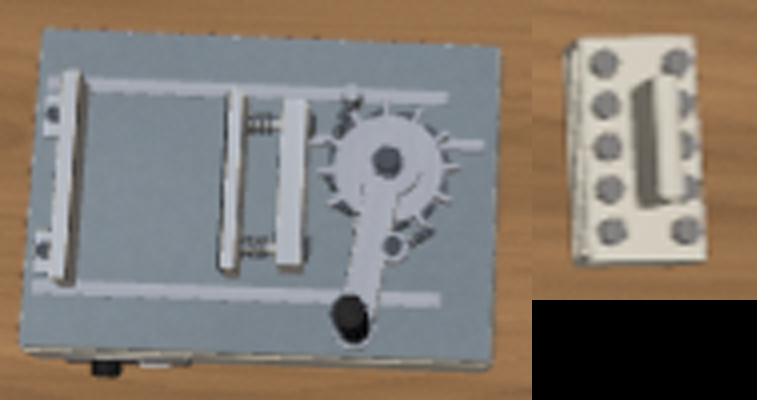

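```bash
cat >> h.py <<'E'
def A(p,z): return onz("top",p[0]/4+155-.375,p[1]/4+130-.375,z)[:2]
def B(p,z): return onz("top",(p[0]-532)/5+340-.4,p[1]/5+205-.4,z)[:2]
E
python3 - <<'E'
from h import *
TL,TR,BR,BL=[A(p,.06) for p in((46,30),(500,47),(491,367),(22,350))]
print("deck dims",np.linalg.norm(TL-TR),np.linalg.norm(TL-BL),np.linalg.norm(TR-BR),np.linalg.norm(BL-BR))
yax=(TL-TR+BL-BR);yax/=np.linalg.norm(yax);th=np.arctan2(-yax[0],yax[1]);xax=np.array([yax[1],-yax[0]])
org=(TL+TR+BR+BL)/4+.005*yax
print("shaker",org,"yaw",np.degrees(th))
loc=lambda P:np.round(1000*np.array([(P-org)@xax,(P-org)@yax]),1)
for n,pts in dict(fence=((65,70),(80,70),(68,284),(50,282)),jaw=((228,90),(244,92),(237,270),(220,268))).items(): print(n,[loc(A(p,.098)) for p in pts])
print("axis",loc(A((387,160),.10)))
h=A((348,312),.171);print("handle",h,loc(h))
e=org+(.015-.12*np.cos(np.radians(20)))*xax+(-.095+.12*np.sin(np.radians(20)))*yax;print("handle expected",e)
f=[B(p,.12) for p in((658,77),(676,78),(684,200),(662,204))];g=[B(p,.055) for p in((576,40),(694,37),(707,260),(585,265))]
for q in(f,g):
    d=q[0]+q[1]-q[2]-q[3];print("rack c",sum(q)/4,"yaw",np.degrees(np.arctan2(d[1],d[0])),np.linalg.norm(d)/2,np.linalg.norm(q[0]-q[1]))
print(Ro.from_quat(get_obs()["eef_rot"][[1,2,3,0]]).as_matrix().round(3))
E
```

```text
deck dims 0.33146556649812636 0.2359243378355782 0.23784142581528675 0.3316685569821778
shaker [0.58465959 0.16699254] yaw -0.15743504971305597
fence [array([ 76.5, 136.1]), array([ 77. , 125.7]), array([-76.2, 123.3]), array([-75.3, 135.7])]
jaw [array([66.7, 21.5]), array([65.7, 10.2]), array([-62.2,   8.2]), array([-61.2,  20. ])]
axis [ 19.7 -92.5]
handle [0.48325858 0.09310038] [-101.2  -74.2]
handle expected [0.48674858 0.11330379]
rack c [ 0.43446819 -0.24618492] yaw 2.1882679582803197 0.06770986665677904 0.009826515314167979
rack c [ 0.43568907 -0.24506652] yaw 2.378153954495202 0.12859996001815563 0.0684844764979692
[[-0.895  0.446 -0.001]
 [ 0.446  0.895 -0.001]
 [ 0.    -0.002 -1.   ]]
```

Emit:
servo_tool(
  commands="0 0 -0.167 0 0 -10 1; 0 0 -0.167 0 0 -10 1; 0 0 -0.167 0 0 -10 1; 0 0 0 -11.5 -59 0 1; 0 0 0 -11.5 -59 0 1",
)

```text
time_s: 0.72
eef_pos: [0.2836, 0.3965, 0.2379]
eef_rot: [-0.0, -0.021, 1.0, -0.0]
wrist_force: [0.2, -1.5, 0.2]
opening: 0.996
grasp_force: 0.0
```

Emit:
servo_tool(
  commands="0 0 0 -11.5 -59 0 1; 0 0 0 -11.5 -59 0 1; 0 0 0 -11.5 -59 0 1; 0 0 0 -11.5 -59 0 1; 0 0 0 -11.5 -59 0 1",
)

```text
time_s: 1.35
eef_pos: [0.3527, 0.1035, 0.2385]
eef_rot: [0.0, -0.02, 1.0, 0.0]
wrist_force: [1.8, -0.6, -0.3]
opening: 1.002
grasp_force: 0.0
```

Emit:
servo_tool(
  commands="0 0 0 -11.5 -59 0 1; 0 0 0 -11.5 -59 0 1; 0 0 0 -11.5 -59 0 1; 0 0 0 -11.5 -59 0 1; 0 0 0 -11.5 -59 0 1",
)

```text
time_s: 1.98
eef_pos: [0.4218, -0.1893, 0.2383]
eef_rot: [0.0, -0.019, 1.0, 0.0]
wrist_force: [0.9, 0.6, 0.7]
opening: 1.002
grasp_force: 0.0
```

```bash
python3 - <<'E'
from h import *
im=camera("top");cv2.imwrite("pics/top1.png",im);sd=camera("side");cv2.imwrite("pics/side1.png",sd)
o=get_obs();R=Ro.from_quat(np.array(o["eef_rot"])[[1,2,3,0]]).as_matrix()
print(o["time_s"],o["eef_pos"],R.round(3),o["q"])
print(R.T@(np.array([.435,-.2457,.079])-o["eef_pos"])*1000)
# side-view of fin: white mask
a=cv2.resize(sd[250:350,240:360],None,fx=5,fy=5,interpolation=cv2.INTER_CUBIC);cv2.imwrite("pics/sc1.png",a)
for z in(.055,.12):
  print([proj("side",[.435+dx,-.2457,z]).round(0) for dx in(-.035,.035)])
E
```

```text
2.075 [ 0.42205446 -0.19227197  0.23794116] [[-0.999 -0.034 -0.001]
 [-0.034  0.999 -0.001]
 [ 0.001 -0.001 -1.   ]] [-6.83292011e-01 -1.01883169e-01  1.83938265e+00 -1.31415297e-03
  1.40385619e+00 -2.28777627e+00]
[-11.2338992  -53.65613668 158.99450662]
[array([281., 308.]), array([311., 298.])]
[array([282., 288.]), array([313., 278.])]
```

View pics/sc1.png

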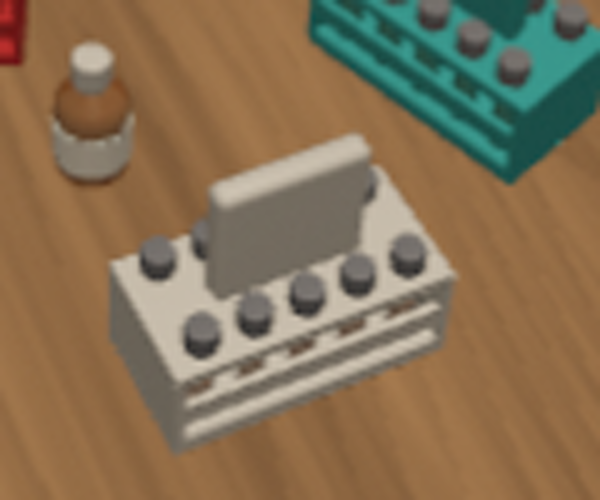

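The crop shows the rack upright and the gripper clear of it. The fin's top corners are at side pixels (282,288) and (314,279), as predicted.

Emit:
servo_tool(
  commands="0 0 0 -11 -54 0 1; 0 0 0 0 0 55 1; 0 0 0 0 0 54 1; 0 0 0 0 0 30 1; 0 0 0 0 0 20 1",
)

```text
time_s: 2.7
eef_pos: [0.4337, -0.2391, 0.0773]
eef_rot: [-0.001, -0.02, 1.0, 0.001]
wrist_force: [-0.3, -1.1, -0.4]
opening: 1.004
grasp_force: 0.0
```

Emit:
servo_tool(
  commands="0 0 0 0 0 0 0; 0 0 0 0 0 0 0; 0 0 0 0 0 0 0; 0 0 0 0 0 0 0; 0 0 0 0 0 0 0",
)

```text
time_s: 3.32
eef_pos: [0.4354, -0.2415, 0.0803]
eef_rot: [0.001, -0.02, 1.0, -0.001]
wrist_force: [-0.2, -1.1, 1.8]
opening: 0.147
grasp_force: 61.3
```

Emit:
servo_tool(
  commands="0 0 0 0 0 0 0; 0 0 0 0 0 -15 0; 0 0 0 0 0 -20 0",
)

```text
time_s: 3.7
eef_pos: [0.4338, -0.2395, 0.1141]
eef_rot: [-0.001, -0.02, 1.0, 0.002]
wrist_force: [0.9, -0.8, -5.6]
opening: 0.151
grasp_force: 60.4
```

Emit:
servo_tool(
  commands="0 0 0 0 0 -45 0; 0 0 0.028 0 0 -50 0; 0 0 0 0 0 -50 0; 0 0 0 -5 20 -30 0; 0 0 0 -16 50 0 0",
)

```text
time_s: 4.32
eef_pos: [0.4558, -0.1716, 0.2927]
eef_rot: [0.002, -0.004, 1.0, -0.001]
wrist_force: [1.8, 0.2, -5.3]
opening: 0.147
grasp_force: 60.4
```

Emit:
servo_tool(
  commands="0 0 0 -16 50 0 0; 0 0 0 -16 50 0 0; 0 0 0 -16 50 0 0; 0 0 0 -16 50 0 0; 0 0 0 -16 50 0 0",
)

```text
time_s: 4.95
eef_pos: [0.5316, 0.0824, 0.2892]
eef_rot: [-0.001, -0.006, 1.0, 0.0]
wrist_force: [0.5, -0.7, -4.8]
opening: 0.147
grasp_force: 60.3
```

Emit:
servo_tool(
  commands="0 0 0 -16 50 0 0; 0 0 0 -16 50 0 0; 0 0 0 -16 40 0 0; 0 0 0 -8 17 0 0; 0 0 0 0 0 0 0",
)

```text
time_s: 5.58
eef_pos: [0.5859, 0.2388, 0.2886]
eef_rot: [-0.001, -0.006, 1.0, -0.0]
wrist_force: [-0.3, -0.0, -3.8]
opening: 0.147
grasp_force: 60.0
```

```bash
python3 - <<'E'
from h import *
im=camera("top");sd=camera("side")
o=get_obs();R=Ro.from_quat(np.array(o["eef_rot"])[[1,2,3,0]]).as_matrix()
print(o["time_s"],o["eef_pos"],o["eef_rot"],o["wrist_force"],o["opening"])
a=cv2.resize(im[100:230,155:290],(540,520),interpolation=cv2.INTER_CUBIC);b=cv2.resize(sd[80:240,215:350],(257,305),interpolation=cv2.INTER_CUBIC)
c=np.zeros((520,797,3),np.uint8);c[:,:540]=a;c[:305,540:]=b;cv2.imwrite("pics/c2.png",c)
E
```

```text
5.675 [0.58598303 0.2371281  0.2890236 ] [-8.50285434e-04 -5.43700048e-03  9.99984754e-01 -4.56441249e-04] [ 0.0608138  -0.08728319 -4.38512163] 0.14611644091422676
```

View pics/c2.png

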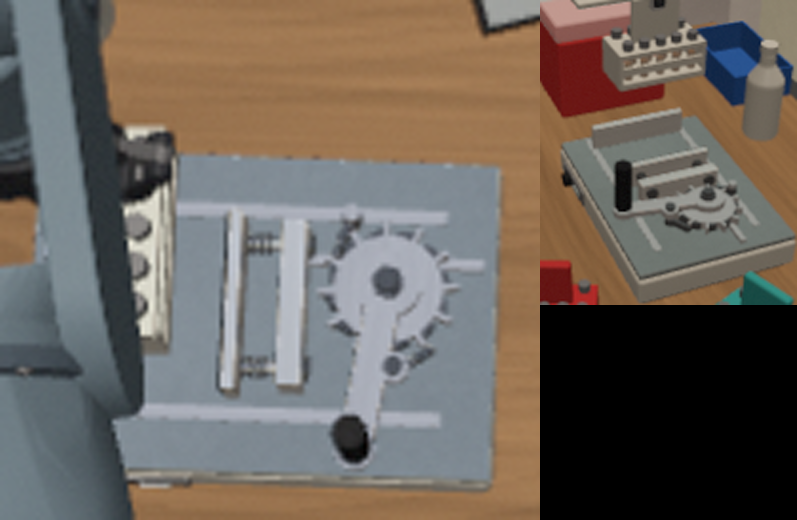

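The rack hangs level over the deck, between the jaw at (232,300) and the fence, and the side view shows it squared up with them. I'll lower it.

Emit:
servo_tool(
  commands="0 0 0 0 2 45 0; 0 0 0 0 0 45 0; 0 0 0 0 0 35 0; 0 0 0 0 0 14 0; 0 0 0 0 0 4 0",
)

```text
time_s: 6.3
eef_pos: [0.5866, 0.2391, 0.1466]
eef_rot: [-0.0, -0.005, 1.0, -0.0]
wrist_force: [0.2, 0.2, -3.7]
opening: 0.147
grasp_force: 60.0
```

Emit:
servo_tool(
  commands="0 0 0 0 0 3 0; 0 0 0 0 0 2 0; 0 0 0 0 0 0 0",
)

```text
time_s: 6.68
eef_pos: [0.5869, 0.2401, 0.1423]
eef_rot: [0.001, -0.006, 1.0, 0.0]
wrist_force: [-0.5, 0.4, -3.2]
opening: 0.146
grasp_force: 60.0
```

```bash
python3 - <<'E'
from h import *
sd=camera("side")
o=get_obs();print(o["time_s"],o["eef_pos"],o["wrist_force"])
cv2.imwrite("pics/s3.png",cv2.resize(sd[100:240,210:360],(750,600)[:2] if 0 else (640,597),interpolation=cv2.INTER_CUBIC))
E
```

```text
6.725 [0.58689446 0.24009675 0.14217027] [ 1.07979041  0.10987791 -4.39577471]
```

View pics/s3.png

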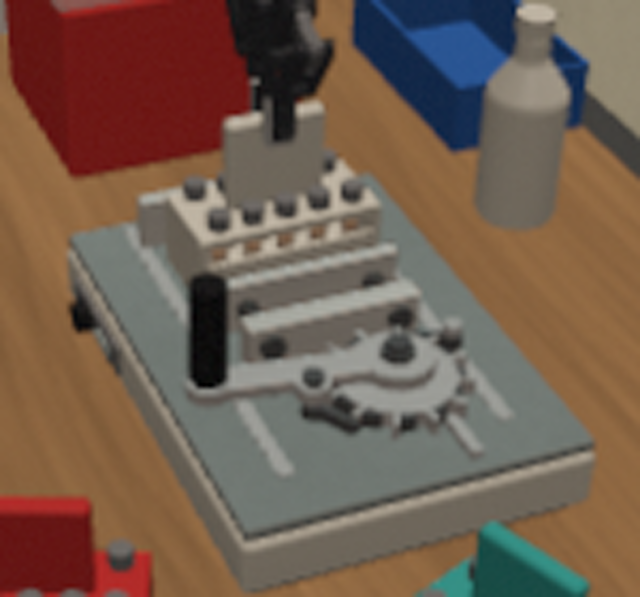

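The rack sits squarely between the jaw (right end near (395,250)) and the fence. It still hangs about 2 mm up, with the wrist carrying its weight.

Emit:
servo_tool(
  commands="0 0 0 0 0 1 0; 0 0 0 0 0 1 0; 0 0 0 0 0 1 0; 0 0 0 0 0 0 0",
)

```text
time_s: 7.22
eef_pos: [0.5868, 0.2398, 0.1401]
eef_rot: [0.0, -0.006, 1.0, -0.0]
wrist_force: [-4.0, -1.1, 5.4]
opening: 0.147
grasp_force: 61.4
```

```bash
python3 - <<'E'
from h import *
for n,p,z in(("jaw R",(395,248),.098),("rackR",(378,205),.117),("rackL near bottom? top",(205,245),.117)):
  print(n,onz("side",210+p[0]*150/640,100+p[1]*140/597,z))
E
```

```text
jaw R [0.65085272 0.18053499 0.098     ]
rackR [0.64910032 0.20591928 0.117     ]
rackL near bottom? top [0.52385553 0.20283244 0.117     ]
```

Emit:
servo_tool(
  commands="0 0 0 0 0 -1 0.6; 0 0 0 0 0 0 0.6; 0 0 0 0 0 0 0.6; 0 0 0 0 0 0 0.6; 0 0 0 0 0 -20 0.6",
)

```text
time_s: 7.85
eef_pos: [0.5851, 0.2396, 0.1582]
eef_rot: [-0.002, -0.006, 1.0, -0.0]
wrist_force: [1.1, 0.3, -0.4]
opening: 0.6
grasp_force: 0.0
```

Emit:
servo_tool(
  commands="0 0 0 0 0 -50 0.6; 0 0 0 0 0 -50 0.6; 0 0 0 20 -55 0 0.6; 0 0 0 20 -55 0 0.6; 0 0 0 0 0 0 0.6",
)

```text
time_s: 8.48
eef_pos: [0.5474, 0.1265, 0.2614]
eef_rot: [0.001, -0.004, 1.0, -0.0]
wrist_force: [0.7, -0.5, -0.8]
opening: 0.601
grasp_force: 0.0
```

```bash
python3 - <<'E'
from h import *
sd=camera("side");im=camera("top")
o=get_obs();print(o["time_s"],o["eef_pos"],o["eef_rot"],o["wrist_force"],o["opening"])
a=cv2.resize(im[130:230,155:288],(532,400),interpolation=cv2.INTER_CUBIC);b=cv2.resize(sd[100:240,210:342],(264,280),interpolation=cv2.INTER_CUBIC)
c=np.zeros((400,796,3),np.uint8);c[:,:532]=a;c[:280,532:]=b;cv2.imwrite("pics/c4.png",c);cv2.imwrite("pics/side4.png",sd)
# grip in the first side picture: dark blob
s0=cv2.imread("pics/side0.png");m=(cv2.cvtColor(s0,cv2.COLOR_BGR2GRAY)<45).astype(np.uint8);m[:150]=0;m[205:]=0;m[:,:245]=0;m[:,272:]=0
n,l,st,ce=cv2.connectedComponentsWithStats(m);print(st[1:],ce[1:])
for th in(160,165,170,175):
  h=[.586+.015+.12*np.cos(np.radians(th)),.167-.095+.12*np.sin(np.radians(th))]
  print(th,np.round(h,4),proj("side",h+[.171]).round(1),proj("side",h+[.099]).round(1),proj("top",h+[.171]).round(1))
E
```

```text
8.575 [0.5483379 0.1292142 0.2611656] [ 1.19768641e-03 -4.87577883e-03  9.99987365e-01  2.49147095e-04] [-0.46683079  0.24320167 -0.1879073 ] 0.6028004400150175
[[255 165   8  26 202]
 [266 173   1   1   1]] [[258.47029703 177.26237624]
 [266.         173.        ]]
160 [0.4882 0.113 ] [257.7 161.1] [257.8 183.8] [234.  205.5]
165 [0.4851 0.1031] [257.9 163.4] [258.  186.3] [237.8 206.8]
170 [0.4828 0.0928] [258.6 165.8] [258.6 188.7] [241.7 207.8]
175 [0.4815 0.0825] [259.6 168.2] [259.6 191.1] [245.7 208.4]
```

View pics/c4.png

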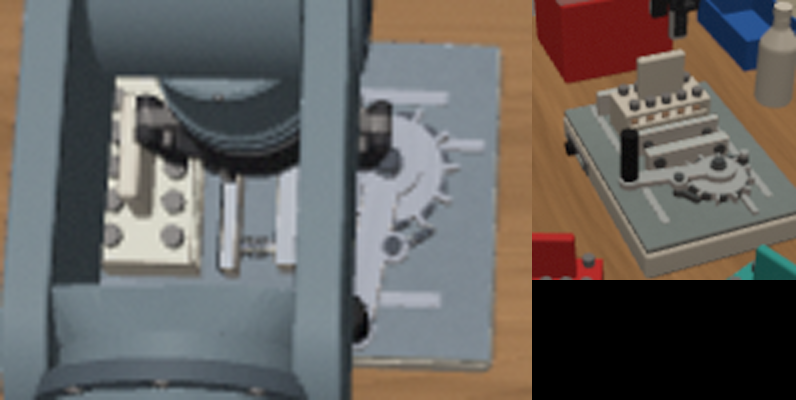

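The rack is released and standing upright and square in the slot. The grip top at (630,130) in the side crop fits a lever angle of 170° in the shaker frame. So the lever starts about 0.17 rad off its home stop, and I'll send it home first.

Emit:
servo_tool(
  commands="0 0 0 33 -18 0 0.6; 0 0 0 33 -18.5 0 0.6; 0 0 0.092 0 0 0 0.6; 0 0 0.092 0 0 0 0.6; 0 0 0 0 0 0 0.6",
)

```text
time_s: 9.2
eef_pos: [0.4827, 0.0933, 0.2602]
eef_rot: [0.0, 0.085, 0.996, 0.0]
wrist_force: [0.6, 0.2, -0.1]
opening: 0.601
grasp_force: 0.0
```

Emit:
servo_tool(
  commands="0 0 0 0 0 50 0.6; 0 0 0 0 0 0 0.6",
)

```text
time_s: 9.45
eef_pos: [0.4796, 0.093, 0.2064]
eef_rot: [-0.004, 0.085, 0.996, -0.0]
wrist_force: [-0.0, 0.7, -0.8]
opening: 0.604
grasp_force: 0.0
```

```bash
python3 - <<'E'
from h import *
sd=camera("side");im=camera("top")
o=get_obs();R=Ro.from_quat(np.array(o["eef_rot"])[[1,2,3,0]]).as_matrix();print(o["time_s"],o["eef_pos"],o["q"])
print(np.degrees(np.arctan2(R[1,0],R[0,0])),R.T@(np.array([.4825,.092,.121])-o["eef_pos"])*1000)
cv2.imwrite("pics/s5.png",cv2.resize(sd[110:230,210:340],(650,600),interpolation=cv2.INTER_CUBIC))
E
```

```text
9.55 [0.48247113 0.09267378 0.21028898] [-5.24076806e-02 -1.08827503e-02  1.80969049e+00  6.05569014e-05
  1.34317790e+00 -1.45207818e+00]
170.1944285805652 [-0.17866589 -0.66009077 89.28891147]
```

View pics/s5.png

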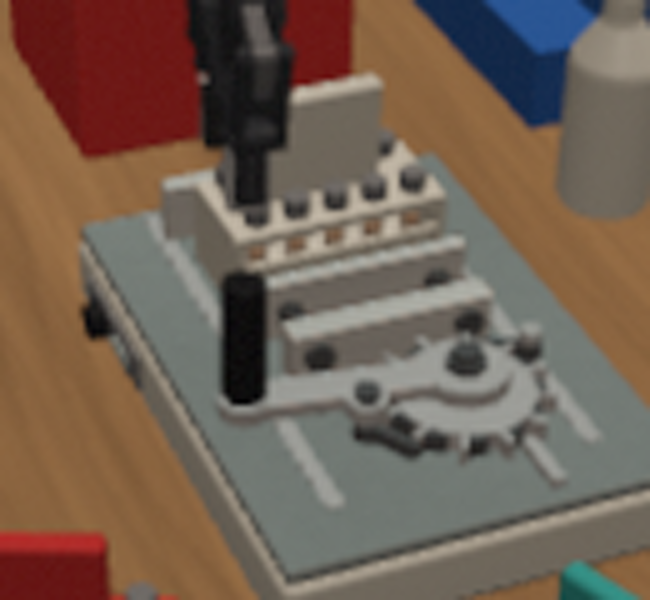

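The gripper hangs directly above the grip, at (243,280) in this crop, and the rack stands upright. I'll lower and grip.

Emit:
servo_tool(
  commands="0 0 0 0 0 45 0.6; 0 0 0 0 0 34 0.6; 0 0 0 0 0 10 0.6; 0 0 0 0 0 0 0.6",
)

```text
time_s: 10.05
eef_pos: [0.4832, 0.0923, 0.1217]
eef_rot: [0.001, 0.086, 0.996, 0.0]
wrist_force: [0.5, -0.4, 0.6]
opening: 0.604
grasp_force: 0.0
```

Emit:
servo_tool(
  commands="0 0 0 0 0 0 0; 0 0 0 0 0 0 0; 0 0 0 0 0 0 0; 0 0 0 0 0 0 0",
)

```text
time_s: 10.55
eef_pos: [0.4836, 0.0922, 0.1225]
eef_rot: [0.002, 0.086, 0.996, 0.0]
wrist_force: [-2.0, 0.0, 5.6]
opening: 0.259
grasp_force: 58.5
```

Emit:
servo_tool(
  commands="0 0 0.08 -0.4 9.6 0 0; 0 0 0.06 -0.2 7.2 0 0; 0 0 0 0 0 0 0",
)

```text
time_s: 10.92
eef_pos: [0.4875, 0.109, 0.1225]
eef_rot: [0.001, 0.156, 0.988, 0.0]
wrist_force: [-1.9, 0.4, 6.6]
opening: 0.264
grasp_force: 58.9
```

Emit:
servo_tool(
  commands="0 0 0.02 0 2.4 0 0; 0 0 0.02 0 2.4 0 0; 0 0 0 0 0 0 0",
)

```text
time_s: 11.3
eef_pos: [0.4889, 0.1133, 0.1225]
eef_rot: [0.001, 0.175, 0.985, 0.0]
wrist_force: [-2.3, 0.6, 6.9]
opening: 0.263
grasp_force: 58.9
```

Emit:
servo_tool(
  commands="0 0 0.015 0 1.8 0 0; 0 0 0 0 0 0 0",
)

```text
time_s: 11.55
eef_pos: [0.4895, 0.115, 0.1225]
eef_rot: [0.001, 0.183, 0.983, 0.0]
wrist_force: [-1.7, 1.3, 6.6]
opening: 0.26
grasp_force: 58.9
```

Emit:
servo_tool(
  commands="0 0 0.02 0 2.4 0 0; 0 0 0 0 0 0 0",
)

```text
time_s: 11.8
eef_pos: [0.4895, 0.115, 0.1225]
eef_rot: [0.001, 0.192, 0.981, -0.002]
wrist_force: [-6.4, -8.5, 12.2]
opening: 0.254
grasp_force: 59.4
```

Emit:
servo_tool(
  commands="0 0 0.02 0 2.4 0 0; 0 0 0 0 0 0 0",
)

```text
time_s: 12.05
eef_pos: [0.4899, 0.1148, 0.1224]
eef_rot: [0.0, 0.202, 0.979, -0.004]
wrist_force: [-8.6, -19.7, 13.3]
opening: 0.261
grasp_force: 60.2
```

Home stop found at TCP (0.4895, 0.115). First working stroke.

Emit:
servo_tool(
  commands="0 0 -0.15 -1.2 -18 0 0; 0 0 -0.15 -1.3 -18 0 0; 0 0 -0.15 -1.3 -18 0 0; 0 0 -0.15 -1.3 -18 0 0; 0 0 0 0 0 0 0",
)

```text
time_s: 12.68
eef_pos: [0.4848, 0.048, 0.1225]
eef_rot: [0.003, -0.096, 0.995, -0.0]
wrist_force: [3.0, 3.5, 2.0]
opening: 0.258
grasp_force: 59.4
```

Emit:
servo_tool(
  commands="0 0 -0.08 -0.4 -9.6 0 0; 0 0 -0.06 -0.2 -7.2 0 0; 0 0 0 0 0 0 0",
)

```text
time_s: 13.05
eef_pos: [0.4893, 0.0324, 0.1225]
eef_rot: [0.003, -0.166, 0.986, -0.0]
wrist_force: [6.1, 3.2, 1.5]
opening: 0.258
grasp_force: 59.4
```

```bash
cat > f.py <<'E'
from h import *
sd=camera("side")
o=get_obs();R=Ro.from_quat(np.array(o["eef_rot"])[[1,2,3,0]]).as_matrix();p=np.array(o["eef_pos"])
c=np.array([.4895,.115])-.12*np.array([np.cos(np.radians(159.7)),np.sin(np.radians(159.7))])
v=p[:2]-c;print(o["time_s"],p,"R",np.linalg.norm(v),"lever",np.arctan2(v[1],v[0])%6.2832-np.radians(159.7),"yaw",np.arctan2(R[1,0],R[0,0])%6.2832-np.radians(159.7),"Ftool",R.T@o["wrist_force"],o["torque"])
cv2.imwrite("pics/f_%.1f.png"%o["time_s"],cv2.resize(sd[100:240,210:360],(640,597),interpolation=cv2.INTER_CUBIC))
E
python3 f.py
```

```text
13.1 [0.48920797 0.03252318 0.12250591] R 0.1200035411319853 lever 0.7016174397844481 yaw 0.686771550331351 Ftool [-5.94319506  0.47084587 -1.24780125] [ 0.42598693 -0.73493344  0.31624936]
```

Emit:
servo_tool(
  commands="0 0 0.14 -1.2 16.8 0 0; 0 0 0.14 -1.2 16.8 0 0; 0 0 0.14 -1.2 16.8 0 0; 0 0 0.14 -1.2 16.8 0 0; 0 0 0.14 -1.2 16.8 0 0",
)

```text
time_s: 13.72
eef_pos: [0.4895, 0.1154, 0.1225]
eef_rot: [0.002, 0.185, 0.983, -0.0]
wrist_force: [-4.6, -21.5, 4.9]
opening: 0.261
grasp_force: 60.9
```

Emit:
servo_tool(
  commands="0 0 0 0 0 0 0; 0 0 0 0 0 0 0",
)

```text
time_s: 13.98
eef_pos: [0.4896, 0.1147, 0.1226]
eef_rot: [0.002, 0.183, 0.983, -0.0]
wrist_force: [-2.1, -1.8, 7.6]
opening: 0.262
grasp_force: 60.8
```

```bash
python3 f.py
```

```text
14.025 [0.48960397 0.11465992 0.12257963] R 0.11978483945286932 lever 0.0023615907586020946 yaw -0.013819819947433754 Ftool [ 1.62840171 -2.13103812 -5.7229213 ] [-0.18484021  0.21441081 -0.30438277]
```

Home again. Second stroke.

Emit:
servo_tool(
  commands="0 0 -0.14 -1.2 -16.8 0 0; 0 0 -0.14 -1.2 -16.8 0 0; 0 0 -0.14 -1.2 -16.8 0 0; 0 0 -0.14 -1.2 -16.8 0 0; 0 0 0 0 0 0 0",
)

```text
time_s: 14.65
eef_pos: [0.4853, 0.0472, 0.1226]
eef_rot: [0.003, -0.096, 0.995, -0.001]
wrist_force: [4.6, -0.6, 2.7]
opening: 0.257
grasp_force: 60.4
```

```bash
python3 f.py
```

```text
14.7 [0.48517412 0.04759482 0.12259681] R 0.11968055313685462 lever 0.5713641510086691 yaw 0.5449149943306528 Ftool [-3.95967646 -1.13755429 -3.05406041] [ 0.01417631 -0.75131787 -0.18058983]
```

Emit:
servo_tool(
  commands="0 0 -0.08 -0.4 -9.6 0 0; 0 0 -0.06 -0.2 -7.2 0 0; 0 0 0 0 0 0 0",
)

```text
time_s: 15.08
eef_pos: [0.4898, 0.0319, 0.1226]
eef_rot: [0.003, -0.165, 0.986, -0.001]
wrist_force: [6.5, 0.0, 3.3]
opening: 0.261
grasp_force: 60.5
```

```bash
python3 f.py
```

```text
15.125 [0.48978443 0.03196298 0.12260374] R 0.11965435229154092 lever 0.7076595548302773 yaw 0.6852219578977317 Ftool [-5.69953107 -2.65286216 -2.40361776] [ 0.1674298  -0.91900105 -0.28547071]
```

Emit:
servo_tool(
  commands="0 0 0.14 -1.2 16.8 0 0; 0 0 0.14 -1.2 16.8 0 0; 0 0 0.14 -1.2 16.8 0 0; 0 0 0.14 -1.2 16.8 0 0; 0 0 0.14 -1.2 16.8 0 0",
)

```text
time_s: 15.75
eef_pos: [0.4897, 0.115, 0.1226]
eef_rot: [0.002, 0.185, 0.983, -0.0]
wrist_force: [1.6, -4.8, 7.1]
opening: 0.258
grasp_force: 60.9
```

Emit:
servo_tool(
  commands="0 0 0 0 0 0 0; 0 0 0 0 0 0 0",
)

```text
time_s: 16.0
eef_pos: [0.4897, 0.1148, 0.1226]
eef_rot: [0.002, 0.183, 0.983, -0.0]
wrist_force: [-1.0, -1.4, 8.8]
opening: 0.258
grasp_force: 61.7
```

```bash
python3 f.py
```

```text
16.05 [0.48963958 0.11480021 0.1225802 ] R 0.11979985537077818 lever 0.0011599281406526885 yaw -0.014082819365143884 Ftool [ 0.08853488 -2.27466845 -8.6785893 ] [-0.24324744  0.11507623 -0.3996122 ]
```

```bash
cat > j.py <<'E'
from h import *
import glob
ys=np.arange(.095,.30,.001)
def prof(img):
    g=cv2.cvtColor(img,cv2.COLOR_BGR2GRAY).astype(np.float32);out=[]
    for x in np.arange(.605,.635,.003):
        P=np.array([proj("side",[x,y,.098]) for y in ys],np.float32);P=(P-[210,100])*[640/150,597/140]
        out.append(cv2.remap(g,P[:,:1].astype(np.float32),P[:,1:].astype(np.float32),1)[:,0])
    return np.mean(out,0)
p0=prof(cv2.imread("pics/s3.png"));a,b=20,97   # carriage and jaw, y .115-.192
for f in sorted(glob.glob("pics/f_*.png")):
    p=prof(cv2.imread(f));s=range(0,70)
    c=[np.corrcoef(p0[a+25:b],p[a+25+k:b+k])[0,1] for k in s];k=int(np.argmax(c));print(f,"jaw shift mm",k,round(c[k],3))
E
python3 j.py
```

```text
Traceback (most recent call last):
  File "j.py", line 12, in <module>
    p=prof(cv2.imread(f));s=range(0,70)
  File "j.py", line 7, in prof
    P=np.array([proj("side",[x,y,.098]) for y in ys],np.float32);P=(P-[210,100])*[640/150,597/140]
                ~~~~^^^^^^^^^^^^^^^^^^^
  File "h.py", line 12, in proj
    c=calibration(cam);p=np.array(c["R"])@np.array(X)+np.array(c["t"]);s=p[:2]/p[2];s=s*(1+c["k1"]*(s@s))
ValueError: time passes only in moves, steps and waits
```

```bash
sed -i 's/^def ray/import functools\ncalibration=functools.lru_cache(calibration)\ndef ray/' h.py; python3 j.py
```

```text
pics/f_13.1.png jaw shift mm 14 0.947
pics/f_14.0.png jaw shift mm 15 0.979
pics/f_14.7.png jaw shift mm 24 0.995
pics/f_15.1.png jaw shift mm 25 0.982
pics/f_16.1.png jaw shift mm 26 0.994
```

```bash
ls -t pics/f_*|head -1
```

```text
pics/f_16.1.png
```

Two notches give about 12 mm each. Third stroke, in smaller steps so I can feel the force.

Emit:
servo_tool(
  commands="0 0 -0.14 -1.2 -16.8 0 0; 0 0 -0.14 -1.2 -16.8 0 0; 0 0 -0.07 -0.3 -8.4 0 0; 0 0 -0.07 -0.3 -8.4 0 0",
)

```text
time_s: 16.55
eef_pos: [0.4827, 0.0649, 0.1226]
eef_rot: [0.003, -0.027, 1.0, -0.0]
wrist_force: [3.2, -0.5, 4.1]
opening: 0.257
grasp_force: 61.4
```

Emit:
servo_tool(
  commands="0 0 -0.07 -0.3 -8.4 0 0; 0 0 -0.07 -0.3 -8.4 0 0",
)

```text
time_s: 16.8
eef_pos: [0.485, 0.0484, 0.1226]
eef_rot: [0.003, -0.096, 0.995, -0.0]
wrist_force: [5.5, -0.3, 4.4]
opening: 0.259
grasp_force: 61.3
```

```bash
python3 f.py
```

```text
16.85 [0.48520846 0.04746945 0.12259853] R 0.11967409751761318 lever 0.5724489647629718 yaw 0.5502687661285721 Ftool [-4.43455485 -2.6527097  -4.13408386] [ 0.10108062 -0.66196264 -0.21479283]
```

Emit:
servo_tool(
  commands="0 0 -0.08 -0.4 -9.6 0 0; 0 0 -0.06 -0.2 -7.2 0 0; 0 0 0 0 0 0 0",
)

```text
time_s: 17.23
eef_pos: [0.4898, 0.032, 0.1226]
eef_rot: [0.003, -0.165, 0.986, -0.001]
wrist_force: [6.1, -1.5, 4.4]
opening: 0.259
grasp_force: 61.4
```

```bash
python3 f.py;python3 j.py|tail -2
```

```text
17.275 [0.48973023 0.03207021 0.12259607] R 0.11966815759795013 lever 0.7066620990072066 yaw 0.6846580946826699 Ftool [-5.49778964 -3.47813042 -3.50525499] [ 0.06140672 -0.86902732 -0.32370247]
pics/f_16.9.png jaw shift mm 35 0.996
pics/f_17.3.png jaw shift mm 39 0.902
```

Emit:
servo_tool(
  commands="0 0 0.14 -1.2 16.8 0 0; 0 0 0.14 -1.2 16.8 0 0; 0 0 0.14 -1.2 16.8 0 0; 0 0 0.14 -1.2 16.8 0 0; 0 0 0.14 -1.2 16.8 0 0",
)

```text
time_s: 17.9
eef_pos: [0.4897, 0.1151, 0.1226]
eef_rot: [0.002, 0.186, 0.983, -0.0]
wrist_force: [-0.0, -5.7, 7.7]
opening: 0.263
grasp_force: 61.9
```

Emit:
servo_tool(
  commands="0 0 0 0 0 0 0; 0 0 0 0 0 0 0",
)

```text
time_s: 18.15
eef_pos: [0.4896, 0.1149, 0.1225]
eef_rot: [0.001, 0.183, 0.983, -0.0]
wrist_force: [-2.3, -2.1, 9.6]
opening: 0.261
grasp_force: 62.3
```

```bash
python3 f.py;python3 j.py|tail -1
```

```text
18.2 [0.48968239 0.11492037 0.12256257] R 0.11980131762853582 lever 9.519767200050211e-05 yaw -0.014647057347298098 Ftool [  0.12314877  -1.99732816 -10.76676732] [-0.25967384  0.14251365 -0.33536836]
pics/f_18.2.png jaw shift mm 38 0.995
```

Emit:
servo_tool(
  commands="0 0 -0.14 -1.2 -16.8 0 0; 0 0 -0.14 -1.2 -16.8 0 0; 0 0 -0.07 -0.3 -8.4 0 0; 0 0 -0.07 -0.3 -8.4 0 0",
)

```text
time_s: 18.7
eef_pos: [0.4826, 0.0655, 0.1226]
eef_rot: [0.002, -0.026, 1.0, 0.0]
wrist_force: [3.0, 1.5, 6.7]
opening: 0.26
grasp_force: 62.0
```

Emit:
servo_tool(
  commands="0 0 -0.07 -0.3 -8.4 0 0; 0 0 -0.07 -0.3 -8.4 0 0",
)

```text
time_s: 18.95
eef_pos: [0.4848, 0.0491, 0.1226]
eef_rot: [0.003, -0.096, 0.995, 0.0]
wrist_force: [3.7, 2.9, 5.9]
opening: 0.254
grasp_force: 62.0
```

```bash
python3 f.py;python3 j.py|tail -1
```

```text
19.0 [0.48501227 0.0482892  0.12258605] R 0.11969120614994026 lever 0.56540761835006 yaw 0.5495427432619842 Ftool [-3.58897473  0.9772935  -6.84730673] [ 0.42700867 -0.54131353 -0.41880487]
pics/f_19.0.png jaw shift mm 0 0.763
```

Emit:
servo_tool(
  commands="0 0 -0.05 -0.2 -6 0 0; 0 0 -0.02 0 -2.4 0 0",
)

```text
time_s: 19.25
eef_pos: [0.4867, 0.0413, 0.1226]
eef_rot: [0.002, -0.13, 0.992, 0.0]
wrist_force: [3.0, 4.1, 7.0]
opening: 0.258
grasp_force: 62.1
```

Emit:
servo_tool(
  commands="0 0 -0.07 -0.3 -8.4 0 0; 0 0 0 0 0 0 0",
)

```text
time_s: 19.5
eef_pos: [0.4894, 0.033, 0.1226]
eef_rot: [0.003, -0.165, 0.986, 0.0]
wrist_force: [2.6, 3.1, 7.6]
opening: 0.256
grasp_force: 62.1
```

```bash
python3 f.py
```

```text
19.55 [0.4893313  0.03306383 0.12258473] R 0.11970446771333836 lever 0.697721291991769 yaw 0.6844294332216059 Ftool [-3.9755589   0.30273815 -6.5613556 ] [ 0.49578681 -0.39493191 -0.54257141]
```

Emit:
servo_tool(
  commands="0 0 0.14 -1.2 16.8 0 0; 0 0 0.14 -1.2 16.8 0 0; 0 0 0.14 -1.2 16.8 0 0; 0 0 0.14 -1.2 16.8 0 0; 0 0 0.14 -1.2 16.8 0 0",
)

```text
time_s: 20.18
eef_pos: [0.4897, 0.1152, 0.1225]
eef_rot: [0.001, 0.186, 0.983, -0.001]
wrist_force: [-0.7, -8.2, 9.0]
opening: 0.26
grasp_force: 62.6
```

Emit:
servo_tool(
  commands="0 0 0 0 0 0 0; 0 0 0 0 0 0 0",
)

```text
time_s: 20.42
eef_pos: [0.4897, 0.1149, 0.1226]
eef_rot: [0.001, 0.183, 0.983, -0.0]
wrist_force: [-1.9, -3.5, 10.7]
opening: 0.256
grasp_force: 62.7
```

```bash
python3 f.py; python3 - <<'E'
from h import *
from j import prof,ys
import glob
for f in("pics/s3.png",sorted(glob.glob("pics/f_18*"))[-1],sorted(glob.glob("pics/f_*"))[-1]):
    print(f,prof(cv2.imread(f))[15:150:2].astype(int).tolist())
E
```

```text
20.475 [0.48967534 0.11492166 0.12254846] R 0.11980837464226107 lever 0.00010550982270318698 yaw -0.014610859087084815 Ftool [  0.94273786  -3.75787176 -10.85929012] [-0.39388139  0.26281805 -0.38287457]
pics/f_13.1.png jaw shift mm 14 0.947
pics/f_14.0.png jaw shift mm 15 0.979
pics/f_14.7.png jaw shift mm 24 0.995
pics/f_15.1.png jaw shift mm 25 0.982
pics/f_16.1.png jaw shift mm 26 0.994
pics/f_16.9.png jaw shift mm 35 0.996
pics/f_17.3.png jaw shift mm 39 0.902
pics/f_18.2.png jaw shift mm 38 0.995
pics/f_19.0.png jaw shift mm 0 0.763
pics/f_19.6.png jaw shift mm 1 0.816
pics/f_20.5.png jaw shift mm 0 0.776
pics/s3.png [71, 72, 77, 83, 89, 92, 97, 111, 130, 148, 163, 171, 172, 171, 170, 166, 159, 141, 115, 88, 74, 74, 78, 83, 87, 91, 95, 97, 98, 97, 96, 100, 113, 132, 151, 164, 168, 162, 148, 129, 111, 101, 98, 100, 105, 114, 128, 142, 149, 148, 139, 128, 121, 121, 123, 123, 119, 113, 109, 113, 127, 146, 161, 170, 170, 160, 142, 122]
pics/f_18.2.png [131, 132, 132, 132, 131, 131, 130, 128, 125, 121, 115, 107, 98, 90, 84, 80, 76, 72, 71, 71, 72, 77, 83, 88, 91, 97, 110, 129, 147, 161, 170, 172, 171, 170, 168, 160, 145, 120, 93, 77, 75, 80, 85, 89, 93, 96, 97, 98, 96, 96, 101, 115, 133, 150, 162, 166, 161, 149, 134, 123, 118, 119, 121, 120, 115, 108, 105, 111]
pics/f_20.5.png [131, 131, 131, 132, 131, 131, 131, 130, 131, 131, 130, 129, 126, 124, 119, 113, 104, 93, 86, 80, 76, 73, 71, 71, 74, 77, 81, 86, 90, 93, 102, 118, 136, 154, 166, 171, 172, 171, 169, 165, 155, 137, 116, 98, 91, 93, 96, 98, 97, 96, 100, 112, 130, 148, 161, 166, 162, 151, 135, 123, 117, 118, 121, 120, 116, 109, 105, 109]
```

The jaw is now stopped by the rack, while the carriage moved about 10 mm further into the springs. That is about 30 N, and the lever felt about 4 N stiffer. It is firm, and another notch would bring it near the limit, so I stop here. The lever is at home, so I'll let go.

Emit:
servo_tool(
  commands="0 0 0 0 0 0 0.6; 0 0 0 0 0 0 0.6; 0 0 0 0 0 0 0.6; 0 0 0 0 0 -25 0.6; 0 0 0 0 0 -50 0.6",
)

```text
time_s: 21.1
eef_pos: [0.4866, 0.1152, 0.1939]
eef_rot: [-0.003, 0.183, 0.983, -0.001]
wrist_force: [0.7, 0.1, -0.0]
opening: 0.603
grasp_force: 0.0
```

Emit:
servo_tool(
  commands="0 0 0 0 0 -50 0.6; 0 0 0 50 -20 0 0.6; 0 0 0 50 -20 0 0.6; 0 0 0 0 -50 0 0.6; 0 0 0 0 0 0 0.6",
)

```text
time_s: 21.72
eef_pos: [0.3621, 0.0656, 0.2455]
eef_rot: [0.0, 0.184, 0.983, -0.0]
wrist_force: [0.3, 0.7, -1.1]
opening: 0.598
grasp_force: 0.0
```

```bash
python3 - <<'E'
from h import *
sd=camera("side");im=camera("top")
o=get_obs();print(o["time_s"],o["eef_pos"],o["wrist_force"])
a=cv2.resize(im[120:230,150:290],(504,396),interpolation=cv2.INTER_CUBIC);b=cv2.resize(sd[100:240,210:350],(290,290),interpolation=cv2.INTER_CUBIC)
c=np.zeros((396,794,3),np.uint8);c[:,:504]=a;c[:290,504:]=b;cv2.imwrite("pics/fin.png",c)
E
```

```text
21.825 [0.36318244 0.06704441 0.24568263] [-0.17311873  0.38948886  0.0493737 ]
```

View pics/fin.png

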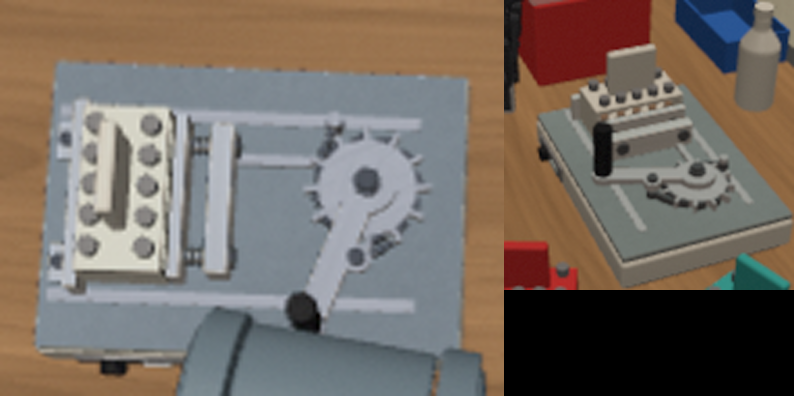

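The rack at (125,190) sits flush between the fence and the jaw and lined up with both. The springs are compressed, the lever is home with its grip at (302,308), and the robot is clear.

```bash
python3 -c "
from bench import *
print(hand_in())"
```

```text
the job is handed in; nothing more can be done
None
```

The rack is clamped between the jaw and the fence at an estimated 30 N after four notches. The lever is back at its home stop, the robot is clear, and the job was handed in at about 22 s; no verdict came back.

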